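Lock the sample case for transport

ROBOT

A 6-joint arm with a two-finger parallel gripper is mounted at the origin on a cart in front of the work surface, level with it; the furniture and walls round the work are solid. World frame = base frame: x ahead of the robot, y to its left, z up, the work surface at z = 0. Lengths are in m, angles in rad, forces in N, time in s.
With the tool pointing down it reaches from about 0.2 to 0.875 m from the base axis. Payload 3.4 kg.
Tool frame: the origin (TCP) lies between the finger pads; the fingertips stand 25 mm ahead of it and the grasp point (between the pads) lies 6 mm ahead of it (r.nose_length is the z of the fingertips in the tool frame, in m); z points along the fingers, x is the direction in which the jaws open and shut, and the axes are right-handed (so a half turn about z gives the same grasp; the last joint's range is limited). The gripper opens to 94 mm and grips with 3 to 60 N. Pads are 16 mm wide; open, the fingers measure 119 mm over their backs; the gripper's body (75 mm by 177 mm) begins 78 mm behind the grasp point.
Start: joints at [-1.235, 0.276, 1.505, -0, 1.361, -0.121], TCP at [0.254, -0.516, 0.23] pointing down, gripper open.
Joint ranges: [-2.89, 2.89], [-0.75, 2.08], [0.22, 2.7], [-1.18, 4.32], [0.11, 2.71], [-2.7, 2.7]. Speed limits (rad/s): [2.57, 2.57, 3.14, 3.14, 3.14, 3.14].

INTERFACE

Orientations are given as a unit quaternion [w, x, y, z].
In Python, from plant import r, gripper_to, inverse_kinematics, vision, models, telemetry gives the robot as it stands. Calls block until the motion is done:
- r.move_to(position, orientation): joint-space move of the TCP to a pose.
- r.move_l(position, rot=None, vel=0.15, guard=None): straight line of the TCP; rot=None keeps the orientation; vel is the mean speed in m/s. With guard (N) it stops when the force on the tool has changed by that much, and returns True; else False.
- r.movej(angles): joint-space move.
- gripper_to(opening, f_grip=None): finger opening in m; f_grip is the grip in N (None keeps the last); returns when the fingers have stopped.
- r.hold(seconds).
- inverse_kinematics(position, orientation): joint angles nearest the present ones, or None.
- vision.snapshot(name): name is "scene" or "top"; returns the picture (420x560x3 uint8, red, green, blue); there is no depth.
- vision.get_calibration(name): a dict with "fx", "fy", "cx", "cy" (pixels), "D" ([k1, k2, p1, p2, k3] as OpenCV has them; the pictures are not rectified), "position" and "orientation" of the camera in the world. Camera axes: x right, y down, z forward; pixel columns grow to the right and rows downward; lengths in m; the calibration is good to about 2 mm. A picture is of the moment at which its call begins. get_calibration takes no time and is no camera call.
A pose or a line that the arm cannot do raises r.PlanningError and nothing moves.
- r.sign_off(): hands the job in, once; it reports no verdict.
Trained networks look in the newest picture that a camera, given by its name, has taken for a name from the list of things; names that differ only in an ending like _2 or _b are one class to them, and where a whole thing is asked for, a point or a joint stands for the part that bears it (a point fixed in the world has none). Each returns a list of dicts, best first, with "score" (0 to 1); they miss things now and then, are a little off and sometimes report something else, mostly with a low value. They report only what shows in the picture. A call takes as long as a camera call.
- models.boxes_of(thing, camera): "at" ([x, y, z] in m, in world coordinates, good to about 4 mm: the middle of the surface that is visible of it).
- models.regions_of(thing, camera): "pixels" (420x560 bool, what is visible of it).
- models.mark_of(thing, camera): "at" ([x, y, z] in m, in world coordinates, good to about 4 mm: a listed point, or the origin of a listed thing).
Readings, each from a call of its own:
- telemetry.current_t(): time.
- telemetry.current_joints(): joint angles.
- telemetry.current_dq(): joint speeds.
- telemetry.current_joint_efforts(): joint torques, N m.
- telemetry.current_ee_pos(): TCP position.
- telemetry.current_tool_rot(): TCP orientation.
- telemetry.current_wrist_force(): force on the tool from outside, world axes, zero at the start.
- telemetry.current_torque(): the same for the moment, N m.
- telemetry.current_opening(): finger opening in m.
Only numpy, scipy, OpenCV 4.12 (cv2) and the standard library are available. Lean on these libraries where they do the work, as an engineer would, in place of code of your own. Each camera call takes 0.05 s, during which the arm holds its last target.

TASK

Get the grey sample case ready for transport. First take the forgotten vial off the case's deck and stand it upright on the bare table; then shut the lid, swing the steel hasp over until it lies flat over the staple, and push the locking pin fully home through the staple's loop. Last, switch on the logger by flipping its toggle lever towards the lid until it snaps over, and leave the flask and the two jars round the case where they are.

Things in the scene. Friction and masses are not known exactly. Their poses are not given: they have to be found in the camera images.
- sample_case: Grey case 220 x 250 x 85 mm, fixed to the table; origin under its centre. x runs from its front (a deck, x -110 to -12, top 85 up) to the lid hinge at the back, y left, z up; 'case (x, y, z)' below is mm in this frame. On the deck: staple in the middle, pin in its guide at the right (-y), white logger module (x -97 to -27, y 57 to 123, top 94 up) with the toggle at the left.
- lid (a joint): Lid angle, rad: 0 shut (top flush with the deck, 85 mm up), grows as it opens to 1.2. Grey plate 122 x 250 x 10 mm over the rear of the case; hinge line along y at case (110, -, 80); its front edge is 120 mm from that line. The stiff hinge stays where it is left; about 3 N at the front edge moves it.
- lid_top (a point): Point on the lid's upper face, 90 mm from the lid's hinge line and 75 mm to the left (+y) of the middle, clear of the hasp: a place to push the lid down.
- hasp (a joint): Hasp angle relative to the lid, rad: 0 lying flat forward over the deck with its slot round the staple, 1.57 square to the lid, up to 2.7 folded back over the lid. Stiff hinge: stays where it is left; about 1 N at the tongue moves it.
- hasp_hinge (a point): Middle of the hasp's hinge line (along y), on top of the lid near its front edge: case (-2, 0, 89) with the lid shut.
- hasp_tongue (a point): Point on the tongue, 66 mm from the hasp's hinge line, on the face that is uppermost when flat (then case (-68, 0, 89.5)). The hasp is a steel plate 44 mm wide, 3 mm thick, reaching 80 mm from its hinge line, with a small rolled lip; slot 20 to 52 mm from that line, solid tongue 52 to 79 mm.
- staple_eye (a point): Centre of the staple's opening, case (-38, 0, 100). The staple is an upright loop of 6 mm steel bar, 26 mm long along x and reaching 116 mm above the table; its opening is 14 mm wide and is passed through along y.
- pin (a joint): Slide of the captive locking pin, m: 0 drawn out, 0.046 fully home (knob against its guide block, tip 8 mm past the staple), moving along +y of the case. About 2 N moves it; it stays where it is left. It runs above the flat hasp; a raised hasp blocks it, and a pin pushed in beyond 0.012 blocks the hasp.
- pin_knob (a point): Centre of the outer (-y) end face of the pin's black knob, 22 mm across, 14 mm thick, axis along y: case (-38, -118, 100) drawn out, (-38, -72, 100) home. The pin is 8 mm thick; its aluminium guide block spans y -56 to -28 and reaches 111 mm up.
- toggle (a joint): Angle of the logger's toggle lever, rad: 0 off (leaning towards the front edge, -x), 0.84 on (leaning towards the lid, +x). A spring holds it at either end and snaps it over past 0.42; about 3 N at its tip.
- toggle_tip (a point): Tip of the toggle, a steel lever 9 mm thick and 37 mm long, pivoting about an axis along y at case (-66, 90, 95); off, the tip is at case (-81, 90, 129).
- flask_centre (a point): Centre, half-way up, of a conical glass flask 62 mm wide, 100 mm tall, standing near the case; bystander.
- white_jar_centre (a point): Centre, half-way up, of a clear jar with a white screw lid, 45 mm wide, 58 mm tall, standing near the case; bystander.
- jar_centre (a point): Centre, half-way up, of a clear sample jar with a blue screw lid, 41 mm wide, 53 mm tall, standing near the case; bystander.
- vial_centre (a point): Centre, half-way up, of the small sample vial (12 mm across, 34 mm tall, dark cap, 12 g) standing on the front of the deck, in front of the staple, where the hasp's tongue must come down. Its z axis is its length. The table to the right of the case (towards the robot's right, -y) is bare for about 250 mm apart from what is listed here.

How it is judged:
On the way, in this order (a step that is already met when the one before it is completed fails the run):
1. the vial stands upright on the table (angle between vial_centre's own z axis and vertical below 0.25 rad and height (world z) of vial_centre below 0.03 m), for 0.2 s.
2. the lid is shut (value of joint lid below 0.04 rad), for 0.2 s.
3. with the lid shut, the hasp lies flat over the staple (value of joint lid below 0.04 rad and value of joint hasp below 0.07 rad), for 0.2 s.
4. with the hasp flat, the pin is home through the loop (all of step 3 and value of joint pin above 0.04 m), for 0.2 s.
5. the toggle has snapped over (value of joint toggle above 0.7 rad), for 0.2 s.
At the end, for the whole second after the job is handed in: vial upright on the table (its centre below 30 mm, tilt under 0.25 rad), lid shut (within 0.04 rad), hasp flat over the staple (within 0.07 rad), pin home (at least 40 of 46 mm), toggle snapped over to on (past 0.70 of 0.84 rad), flask and the two jars upright and within 30 mm of where they stood (all of step 1 and all of step 4 and value of joint toggle above 0.7 rad and angle between each of flask_centre, white_jar_centre, jar_centre's own z axis and vertical below 0.15 rad and distance of each of flask_centre, white_jar_centre, jar_centre from where it was at the start of the episode below 0.03 m); the robot touches nothing.
It fails at once if the flask is knocked over or shifted more than 30 mm (distance of flask_centre from where it was at the start of the episode above 0.03 m or angle between flask_centre's own z axis and vertical above 0.4 rad).
It fails at once if the white-lidded jar is knocked over or shifted more than 30 mm (distance of white_jar_centre from where it was at the start of the episode above 0.03 m or angle between white_jar_centre's own z axis and vertical above 0.4 rad).
It fails at once if the blue-lidded jar is knocked over or shifted more than 30 mm (distance of jar_centre from where it was at the start of the episode above 0.03 m or angle between jar_centre's own z axis and vertical above 0.4 rad).
It also fails if it takes over 67 s, if anything falls off the work surface, if the arm or the gripper's body presses on something with over 40 N, if the wrist force passes 120 N, or if a joint passes its speed limit or range.

## Working session

There is one attempt and no reset: what is moved stays moved. The work goes in short steps, each a Python script; the robot and the scene stay as the last script left them, time stands still between calls to the robot, and variables do not carry over. Pictures are saved under pics/ and viewed, and the job is handed in when it is done.

```bash
ls; mkdir -p pics
python3 - <<'E'
from plant import r, gripper_to, inverse_kinematics, vision, models, telemetry
import cv2, numpy as np
for c in ("scene","top"):
    im=vision.snapshot(c); cv2.imwrite(f"pics/{c}0.png",im[:,:,::-1])
    k=vision.get_calibration(c); print(c,{a:np.round(b,4).tolist() for a,b in k.items()})
    for n in ("sample_case","lid_top","hasp_hinge","hasp_tongue","staple_eye","pin_knob","toggle_tip","flask_centre","white_jar_centre","jar_centre","vial_centre"):
        m=models.mark_of(n,c); print(c,n,[(np.round(d["at"],4).tolist(),round(d["score"],2)) for d in m[:2]])
print(telemetry.current_t(), telemetry.current_tool_rot(), r.nose_length)
E
```

```text
pics
scene {'fx': 454.1461, 'fy': 454.1461, 'cx': 280.2694, 'cy': 211.5646, 'D': [-0.148, 0.0, 0.0, 0.0, 0.0], 'position': [0.1408, 0.7879, 0.5416], 'orientation': [0.1426, -0.2523, 0.8295, -0.4774]}
scene sample_case [([0.5216, 0.2716, -0.0031], 0.82), ([0.574, 0.3521, 0.1504], 0.62)]
scene lid_top [([0.5717, 0.3519, 0.1476], 0.65)]
scene hasp_hinge [([0.568, 0.2783, 0.1655], 0.94)]
scene hasp_tongue [([0.6303, 0.2799, 0.1725], 0.84)]
scene staple_eye [([0.4838, 0.265, 0.105], 0.91)]
scene pin_knob [([0.4963, 0.1553, 0.0953], 0.74), ([0.6327, 0.2788, 0.1684], 0.63)]
scene toggle_tip [([0.4376, 0.3575, 0.1298], 0.68), ([0.4958, 0.1555, 0.0971], 0.49)]
scene flask_centre [([0.6859, 0.2277, 0.0524], 0.86)]
scene white_jar_centre [([0.6302, 0.2818, 0.172], 0.71)]
scene jar_centre [([0.4641, 0.0712, 0.0285], 0.68), ([0.6948, 0.3306, 0.0292], 0.62)]
scene vial_centre [([0.4473, 0.2625, 0.1009], 0.72)]
top {'fx': 429.9421, 'fy': 429.9421, 'cx': 280.1584, 'cy': 210.2659, 'D': [0.0377, 0.0, 0.0, 0.0, 0.0], 'position': [0.3613, 0.1732, 0.9524], 'orientation': [-0.0911, 0.7438, -0.6569, 0.0837]}
top sample_case [([0.5202, 0.2734, 0.0009], 0.67)]
top lid_top [([0.5731, 0.3537, 0.1523], 0.72)]
top hasp_hinge [([0.5649, 0.2775, 0.1723], 0.9)]
top hasp_tongue [([0.6299, 0.2832, 0.1721], 0.98), ([0.4934, 0.1533, 0.0983], 0.26)]
top staple_eye [([0.5259, 0.2746, 0.0018], 0.71), ([0.4876, 0.2655, 0.1002], 0.62)]
top pin_knob [([0.4948, 0.1527, 0.0981], 0.53), ([0.6915, 0.3343, 0.0254], 0.26)]
top toggle_tip [([0.4329, 0.3528, 0.1279], 0.51), ([0.4956, 0.1512, 0.0985], 0.27)]
top flask_centre [([0.686, 0.2267, 0.0498], 0.94)]
top white_jar_centre [([0.6908, 0.333, 0.0277], 0.68)]
top jar_centre [([0.4637, 0.0684, 0.0299], 0.74)]
top vial_centre [([0.4517, 0.2661, 0.1007], 0.58)]
1.2 [ 2.80992243e-05  8.48835625e-01 -5.28656863e-01  4.39407785e-05] 0.025
```

View pics/scene0.png

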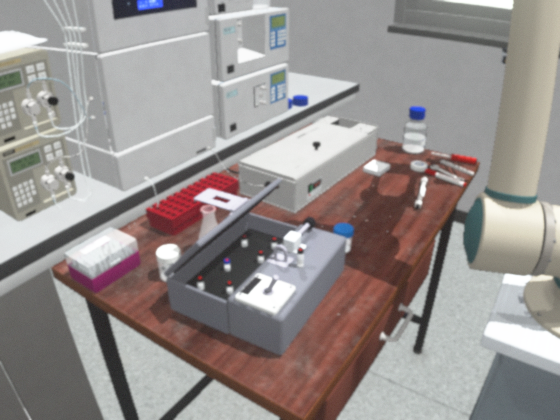

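View pics/top0.png

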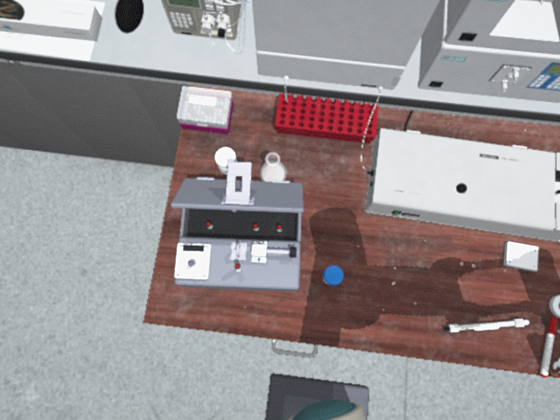

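Both pictures show the case with its lid part-open, hasp folded back over it, and the vial at about (237,268) in top, in front of the staple. The blue jar is at (333,275), and the flask and white jar are behind the case. Next I fit the case pose and check it with an overlay.

```bash
cat > h.py <<'E'
import numpy as np, cv2, json, os
from scipy.optimize import least_squares
from scipy.spatial.transform import Rotation as Ro
def hinge_chain(a,h,rho,y,off=0.0005,lidonly=None):
    # x,z plane; lid rotates about (110,80): forward raised
    def lid(px,pz):
        dx,dz=px-.110,pz-.080
        return np.array([.110+dx*np.cos(a)+dz*np.sin(a), .080-dx*np.sin(a)+dz*np.cos(a)])
    if lidonly is not None: p=lid(*lidonly)
    else:
        dx,dz=-rho,off
        p=lid(-.002+dx*np.cos(h)+dz*np.sin(h), .089-dx*np.sin(h)+dz*np.cos(h))
    return np.array([p[0],y,p[1]])
def pts(a,h):
    return dict(sample_case=np.zeros(3),lid_top=hinge_chain(a,h,0,.075,lidonly=(.020,.085)),hasp_hinge=hinge_chain(a,h,0,0,0),
     hasp_tongue=hinge_chain(a,h,.066,0),staple_eye=np.array([-.038,0,.1]),pin_knob=np.array([-.038,-.118,.1]),toggle_tip=np.array([-.081,.09,.129]))
def w(p,c): # case->world
    p=np.asarray(p,float); cs,s=np.cos(p*0+c[2]),np.sin(c[2])
    return np.array([c[0]+np.cos(c[2])*p[0]-s*p[1], c[1]+s*p[0]+np.cos(c[2])*p[1], p[2]])
def inv(q,c):
    d=np.asarray(q)[:2]-c[:2]; C,s=np.cos(c[2]),np.sin(c[2])
    return np.array([C*d[0]+s*d[1],-s*d[0]+C*d[1],q[2]])
def fit(obs):
    f=lambda v: np.concatenate([ (w(pts(v[3],v[4])[n],v)-np.array(q))/.004 for n,q in obs])
    return least_squares(f,[.52,.27,.09,.8,2.3],loss='soft_l1')
def proj(P,k):
    q=k["orientation"]; R=Ro.from_quat([q[1],q[2],q[3],q[0]]).as_matrix().T
    t=-R@np.array(k["position"]); K=np.array([[k["fx"],0,k["cx"]],[0,k["fy"],k["cy"]],[0,0,1.]])
    return cv2.projectPoints(np.atleast_2d(P).astype(float),cv2.Rodrigues(R)[0],t,K,np.array(k["D"],float))[0][:,0]
def overlay(im,k,c,a,h,extra=[],name=None,crop=None,s=3):
    im=cv2.resize(im[:,:,::-1].copy(),None,fx=s,fy=s,interpolation=cv2.INTER_CUBIC)
    def line(P,col): cv2.polylines(im,[((proj(np.array([w(p,c) for p in P]),k)+.5)*s).astype(int)],False,col,1,cv2.LINE_AA)
    line([(-.11,-.125,.085),(-.11,.125,.085),(-.012,.125,.085),(-.012,-.125,.085),(-.11,-.125,.085)],(0,255,0))
    line([(-.11,-.125,0),(-.11,.125,0),(.11,.125,0)],(0,255,0)); line([(-.11,.125,0),(-.11,.125,.085)],(0,255,0))
    line([(-.097,.057,.094),(-.027,.057,.094),(-.027,.123,.094),(-.097,.123,.094),(-.097,.057,.094)],(255,0,0))
    L=lambda x,y,z:hinge_chain(a,h,0,y,lidonly=(x,z))
    line([L(-.01,-.125,.085),L(-.01,.125,.085),L(.11,.125,.085),L(.11,-.125,.085),L(-.01,-.125,.085)],(0,255,255))
    H=lambda r,y:hinge_chain(a,h,r,y)
    line([H(0,-.022),H(0,.022),H(.08,.022),H(.08,-.022),H(0,-.022)],(255,0,255))
    line([(-.038,-.118,.1),(-.038,-.028,.1)],(0,0,255)); line([(-.066,.09,.095),(-.081,.09,.129)],(0,0,255))
    line([(-.051,0,.085),(-.051,0,.116),(-.025,0,.116),(-.025,0,.085)],(0,0,255))
    for e in extra:
        p=(proj(e,k)[0]+.5)*s; cv2.circle(im,tuple(p.astype(int)),4,(0,165,255),1)
    if crop: x0,y0,x1,y1=[int(v*s) for v in crop]; im=im[y0:y1,x0:x1]
    cv2.imwrite(name,im)
E
python3 - <<'E'
from h import *
from plant import r, vision, models, telemetry, inverse_kinematics
obs=[]; S="""sample_case .5216 .2716 -.0031;lid_top .5717 .3519 .1476;hasp_hinge .568 .2783 .1655;hasp_tongue .6303 .2799 .1725;staple_eye .4838 .265 .105;pin_knob .4963 .1553 .0953;toggle_tip .4376 .3575 .1298;sample_case .5202 .2734 .0009;lid_top .5731 .3537 .1523;hasp_hinge .5649 .2775 .1723;hasp_tongue .6299 .2832 .1721;staple_eye .4876 .2655 .1002;pin_knob .4948 .1527 .0981;toggle_tip .4329 .3528 .1279"""
for l in S.split(";"):
    t=l.split(); obs.append((t[0],[float(x) for x in t[1:]]))
vi=[[.4473,.2625,.1009],[.4517,.2661,.1007]]
for c in ("scene","top"):
    vision.snapshot(c)
    for n in ("pin_knob","toggle_tip","staple_eye","vial_centre"):
        m=[d for d in models.mark_of(n,c) if d["score"]>.4]
        for d in m:
            q=d["at"]
            if n=="vial_centre":
                if np.hypot(q[0]-.449,q[1]-.264)<.015: vi.append(list(q))
            else:
                ref=[o[1] for o in obs if o[0]==n][0]
                if np.linalg.norm(np.array(q)-ref)<.02: obs.append((n,list(q)))
f=fit(obs); v=f.x; print(v)
for n,q in obs: print(n,np.round((w(pts(v[3],v[4])[n],v)-q)*1000,1))
vi=np.array(vi); print(np.round(vi,4)); print("vial case",inv(np.median(vi,0),v))
json.dump(dict(c=v.tolist(),vial=np.median(vi,0).tolist()),open("s.json","w"))
for c,cr in (("scene",(130,150,390,370)),("top",(140,140,360,310))):
    overlay(cv2.imread(f"pics/{c}0.png")[:,:,::-1],vision.get_calibration(c),v,v[3],v[4],[np.median(vi,0)],f"pics/{c}_ov.png",cr)
print(telemetry.current_t())
E
```

```text
[0.52325281 0.27293083 0.08049608 0.84575615 2.24965192]
sample_case [1.7 1.3 3.1]
lid_top [-0.6  0.1  3.1]
hasp_hinge [-2.4 -2.   4.3]
hasp_tongue [ 1.   1.7 -0.2]
staple_eye [ 1.6  4.9 -5. ]
pin_knob [-1.4 -3.   4.7]
toggle_tip [-2.3 -1.4 -0.8]
sample_case [ 3.1 -0.5 -0.9]
lid_top [-2.  -1.7 -1.6]
hasp_hinge [ 0.7 -1.2 -2.5]
hasp_tongue [ 1.4 -1.6  0.2]
staple_eye [-2.2  4.4 -0.2]
pin_knob [ 0.1 -0.4  1.9]
toggle_tip [2.4 3.3 1.1]
pin_knob [ 0.1 -5.8  4.3]
toggle_tip [-2.6 -1.5 -2.5]
staple_eye [-0.2 -0.1 -4.8]
pin_knob [1.6 0.2 1.4]
toggle_tip [-1.3  3.8 -2.1]
staple_eye [ 1.5  0.8 -1.3]
[[0.4473 0.2625 0.1009]
 [0.4517 0.2661 0.1007]
 [0.4484 0.2675 0.0988]]
vial case [-0.07515969 -0.00078986  0.1007    ]
1.7
```

View pics/scene_ov.png

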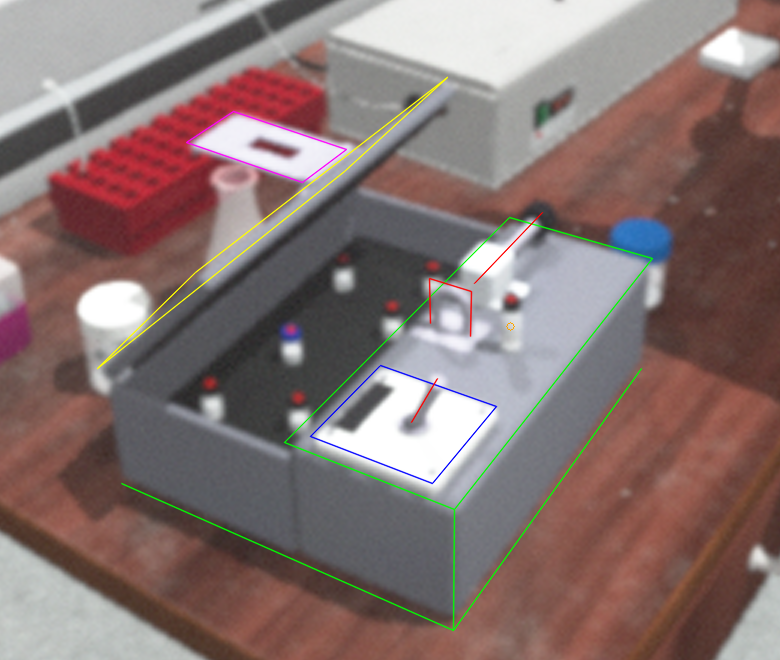

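View pics/top_ov.png

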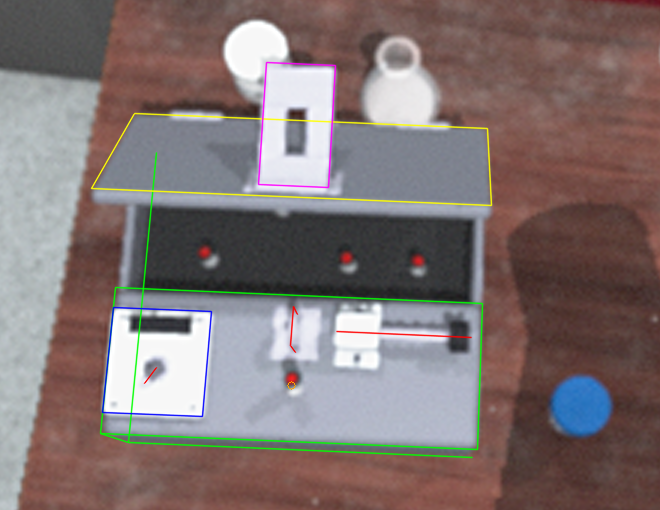

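```bash
cat >> h.py <<'E'
S=json.load(open("s.json")); c=np.array(S["c"])
def quat(yaw): # tool down, tool x along case -y
    t=yaw-np.pi/2; return [0,np.cos(t/2),np.sin(t/2),0]
Q=quat(c[2])
def tipw(x,y,z): # TCP so that fingertip centre at case point
    p=w((x,y,z),c); p[2]+=.025; return p.tolist()
E
python3 - <<'E'
from h import *
from plant import *
v=np.array(S["vial"])
for p in ([v[0],v[1],.114],[.44,-.05,.03],tipw(.05,.075,.16),tipw(.02,.075,.083),tipw(.09,.012,.115),tipw(-.066,.012,.09),tipw(-.038,-.16,.093),tipw(-.11,.09,.118)):
    j=inverse_kinematics(p,Q); print(None if j is None else np.round(j,2))
gripper_to(.045,10)
r.move_to([v[0],v[1],.20],Q); print(telemetry.current_t())
print(r.move_l([v[0],v[1],.114],vel=.15,guard=8), telemetry.current_t())
gripper_to(0.0,10); print(telemetry.current_opening(),telemetry.current_ee_pos())
r.move_l([v[0],v[1],.17],vel=.2)
cv2.imwrite("pics/g1.png",vision.snapshot("scene")[130:370,150:450,::-1]); print(telemetry.current_opening(),telemetry.current_t())
E
```

```text
[ 0.4   0.29  1.8  -0.    1.05  1.89]
[-0.27  0.3   2.07 -0.    0.77  1.22]
[ 0.45  0.44  1.36 -0.    1.34  1.94]
[ 0.47  0.46  1.54 -0.    1.15  1.96]
[ 0.34  0.48  1.4  -0.    1.25  1.83]
[ 0.42  0.31  1.77 -0.    1.07  1.91]
[ 0.08  0.27  1.81 -0.    1.06  1.57]
[ 0.59  0.29  1.72 -0.    1.14  2.08]
5.4333
False 6.1583
0.011340242609994756 [0.44851467 0.26615528 0.11426541]
0.01113098945966438 7.2667
```

View pics/g1.png

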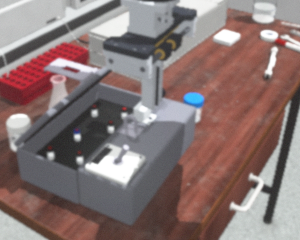

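The scene picture shows the fingers closed at about (150,90) on the vial above the deck, and the opening reads 11 mm, so the vial is held. I'll set it down now.

Run:
```python
from h import *
from plant import *
r.move_l([.44,-.05,.16],vel=.3)
r.move_l([.44,-.05,.045],vel=.2)
print(r.move_l([.44,-.05,.0285],vel=.04,guard=4), telemetry.current_ee_pos(), telemetry.current_wrist_force())
gripper_to(.04); r.move_l([.44,-.05,.13],vel=.2)
cv2.imwrite("pics/g2.png",vision.snapshot("top")[150:350,130:460,::-1]); cv2.imwrite("pics/g2s.png",vision.snapshot("scene")[130:370,150:450,::-1])
for k in("top","scene"): print([(np.round(d["at"],3),d["score"]) for d in models.mark_of("vial_centre",k)[:3]])
print(telemetry.current_t())
```

```text
True [ 0.44021388 -0.05004654  0.02880153] [-0.04164758 -0.18274945  2.47990058]
[(array([0.487, 0.266, 0.099]), 0.72)]
[(array([0.522, 0.272, 0.   ]), 0.7), (array([ 0.439, -0.055,  0.014]), 0.38)]
11.1417
```

View pics/g2.png

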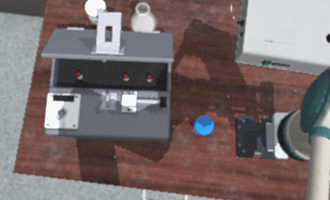

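View pics/g2s.png

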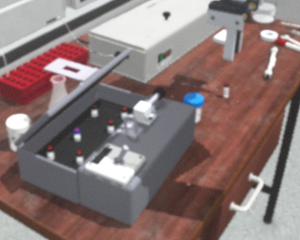

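The vial stands upright on the table at about (226,92) in the scene crop, and the network puts it at (0.439, -0.055, 0.014). Now the lid.

Run:
```python
from h import *
from plant import *
gripper_to(0.0,20)
a=c[3]
L=lambda a,dz=0: (lambda p: tipw(p[0],.075,p[2]+dz))(hinge_chain(a,0,0,.075,lidonly=(.020,.085)))
p=L(a); print(p)
r.move_l([.44,-.05,.235],vel=.3)
r.move_to(L(a,.045),Q)
print(r.move_l(L(a,.012),vel=.15,guard=15))
print(telemetry.current_t())
for t,dz in ((.45,0),(.0,.002)):
    print(t,r.move_l(L(t,dz),vel=.1,guard=25),telemetry.current_ee_pos(),telemetry.current_wrist_force())
print(r.move_l(L(0,-.006),vel=.03,guard=12),telemetry.current_ee_pos(),telemetry.current_wrist_force(),telemetry.current_t())
r.hold(.1)
im=vision.snapshot("scene"); cv2.imwrite("pics/g3s.png",im[130:370,150:450,::-1])
im=vision.snapshot("top"); cv2.imwrite("pics/g3.png",im[130:330,130:430,::-1])
```

```text
[0.5711045475931211, 0.352034694068289, 0.17567837771929118]
False
14.3083
0.45 False [0.54854745 0.35025225 0.14926789] [-0.36023447  1.08254015 -0.53712406]
0.0 False [0.53717939 0.34928526 0.11208527] [ 0.89268485 -0.412591    0.1641512 ]
True [0.53799442 0.34968329 0.11023156] [-1.11378035 -0.49666803  5.95585039] 15.675
```

View pics/g3s.png

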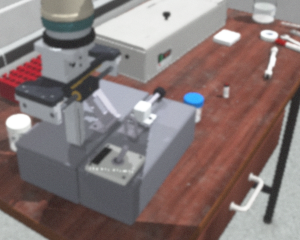

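View pics/g3.png

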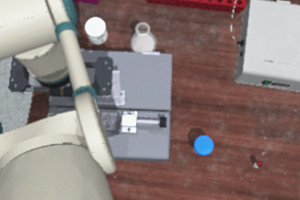

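Run:
```python
from h import *
from plant import *
r.move_l(tipw(.02,.075,.115),vel=.2)
r.move_l(tipw(.095,.06,.115),vel=.25)
for k in("scene","top"):
    im=vision.snapshot(k); cv2.imwrite(f"pics/g4{k}.png",cv2.resize(im[130:330,130:400,::-1],None,fx=2,fy=2))
    for n in("hasp_tongue","lid_top","hasp_hinge"): 
        m=models.mark_of(n,k); print(k,n,[(np.round(inv(d["at"],c),3),round(d["score"],2)) for d in m[:2]])
print(telemetry.current_t())
```

```text
scene hasp_tongue [(array([-0.003, -0.001,  0.001]), 0.54)]
scene lid_top [(array([0.023, 0.074, 0.083]), 0.57)]
scene hasp_hinge [(array([-0.001,  0.002,  0.087]), 0.97)]
top hasp_tongue []
top lid_top []
top hasp_hinge []
17.0417
```

View pics/g4scene.png

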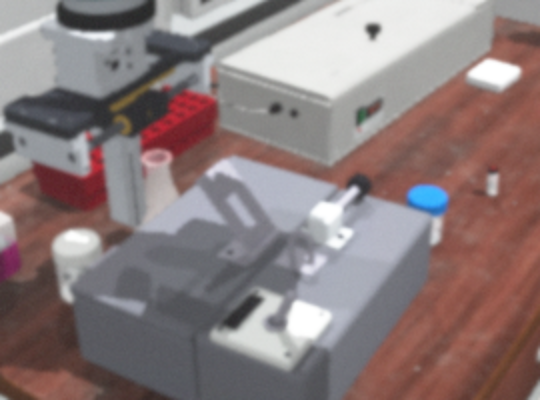

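View pics/g4top.png

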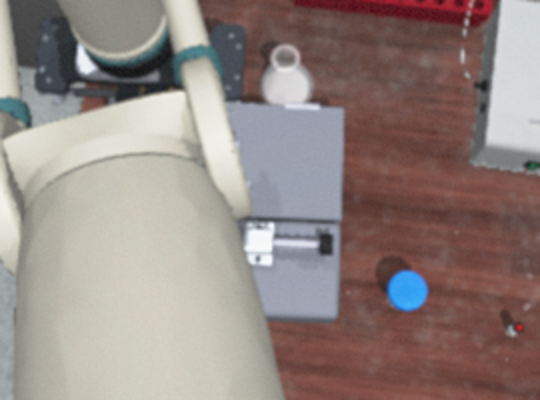

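The lid is flush, and in the scene crop (2x) the hasp stands half-folded from its hinge at (230,250) to its tip at about (215,175). The fingers are behind it. Next, the swing.

Run:
```python
from h import *
from plant import *
k=vision.get_calibration("scene")
for h in (1.9,2.1,2.25,2.4,2.6): print(h,((proj(w(hinge_chain(0,h,.08,0),c),k)[0]-130)*2).round())
Y=.012
def go(xl,z,vel=.12,g=15):
    s=r.move_l(tipw(xl+.008,Y,z),vel=vel,guard=g); print(s,np.round(telemetry.current_wrist_force(),1)); return s
r.move_l(tipw(.095,Y,.12),vel=.2,guard=15)
ok=not go(.0,.145,.15)
if ok:
    for xl,z in ((-.0245,.147),(-.051,.139),(-.066,.124),(-.073,.107),(-.075,.091)):
        if go(xl,z): break
    print(go(-.075,.085,.03,10))
print(inv(telemetry.current_ee_pos(),c),telemetry.current_t())
im=vision.snapshot("scene"); cv2.imwrite("pics/g5.png",cv2.resize(im[130:330,130:400,::-1],None,fx=2,fy=2))
```

```text
1.9 [234. 160.]
2.1 [220. 162.]
2.25 [210. 166.]
2.4 [202. 172.]
2.6 [194. 182.]
False [-0.7  0.5 -0.5]
False [-0.5  0.3  0.7]
False [ 0.2 -0.1 -0.1]
False [0.2 0.5 0.4]
False [-1.4 -0.4 -0.3]
False [0.8 1.4 0.4]
True [-1.8 -1.   7.6]
True
[-0.06641528  0.01219375  0.11443795] 20.05
```

View pics/g5.png

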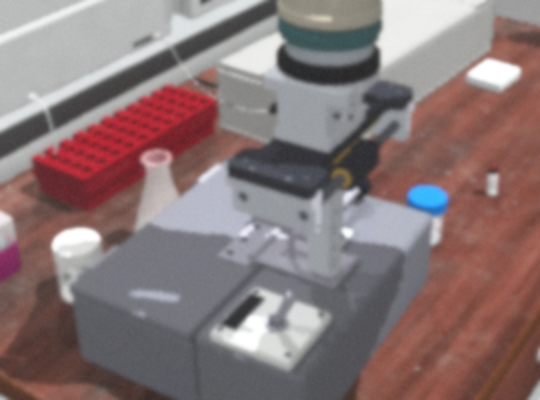

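The hasp lies flat round the staple, at about (290,250). Contact came at a tip height of 89.4 mm, as expected. Now the pin.

Run:
```python
from h import *
from plant import *
r.move_l(tipw(-.067,.012,.15),vel=.25)
r.move_l(tipw(-.038,-.165,.15),vel=.3)
im=vision.snapshot("scene"); cv2.imwrite("pics/g6.png",cv2.resize(im[180:300,200:400,::-1],None,fx=3,fy=3))
r.move_l(tipw(-.038,-.165,.094),vel=.2,guard=15)
print(r.move_l(tipw(-.038,-.095,.094),vel=.1,guard=15),telemetry.current_wrist_force())
print(r.move_l(tipw(-.038,-.072,.094),vel=.05,guard=10),telemetry.current_wrist_force())
print(inv(telemetry.current_ee_pos(),c),telemetry.current_t())
im=vision.snapshot("scene"); cv2.imwrite("pics/g7.png",cv2.resize(im[180:300,200:400,::-1],None,fx=3,fy=3))
print([(np.round(inv(d["at"],c),3),round(d["score"],2)) for d in models.mark_of("pin_knob","scene")[:2]])
```

```text
False [-0.12756508  0.19674317 -0.64872055]
True [-0.14978451 -1.59053792  1.28316647]
[-0.0383556  -0.08364944  0.11860594] 22.9417
[(array([-0.038, -0.069,  0.098]), 0.52)]
```

View pics/g6.png

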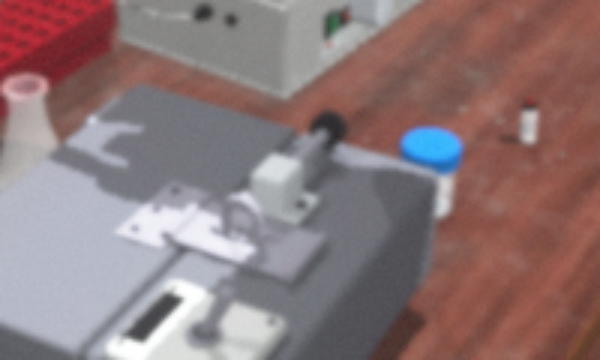

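View pics/g7.png

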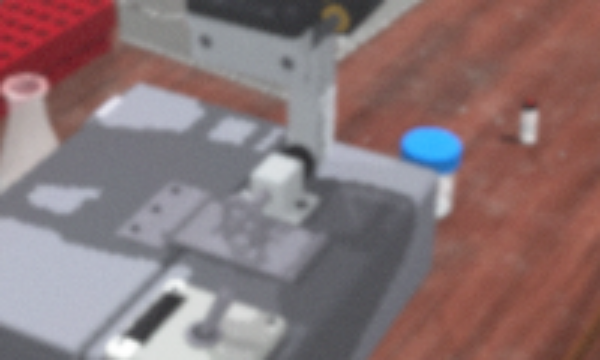

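The knob now sits against its guide block at about (300,155), and the stop came at y = -71 mm, so the pin is home. Now the toggle.

Run:
```python
from h import *
from plant import *
r.move_l(tipw(-.038,-.100,.096),vel=.1)
r.move_l(tipw(-.038,-.100,.155),vel=.25)
r.move_l(tipw(-.110,.09,.155),vel=.3)
r.move_l(tipw(-.110,.09,.118),vel=.2,guard=15)
print(r.move_l(tipw(-.068,.09,.118),vel=.08,guard=20),telemetry.current_wrist_force(),inv(telemetry.current_ee_pos(),c))
r.move_l(tipw(-.110,.09,.118),vel=.15)
r.move_l(tipw(-.110,.09,.2),vel=.25)
r.move_to([.35,-.2,.25],Q)
print(telemetry.current_t())
for k in("scene","top"):
    im=vision.snapshot(k); cv2.imwrite(f"pics/g8{k}.png",cv2.resize(im[130:330,130:400,::-1],None,fx=2.5,fy=2.5))
    for n in("hasp_tongue","lid_top","hasp_hinge","pin_knob","toggle_tip"): 
        m=models.mark_of(n,k); print(k,n,[(np.round(inv(d["at"],c),3),round(d["score"],2)) for d in m[:2]])
    for n in("flask_centre","white_jar_centre","jar_centre","vial_centre"):
        m=models.mark_of(n,k); print(k,n,[(np.round(d["at"],3),round(d["score"],2)) for d in m[:2]])
print(telemetry.current_t())
```

```text
False [-4.52311772  0.26442376  3.25951212] [-0.0681124   0.09023247  0.14342132]
28.4833
scene hasp_tongue [(array([-0.069, -0.001,  0.088]), 0.79)]
scene lid_top [(array([0.02 , 0.074, 0.084]), 0.88), (array([-0.039, -0.005,  0.102]), 0.25)]
scene hasp_hinge [(array([-0.003,  0.003,  0.085]), 0.61)]
scene pin_knob [(array([-0.037, -0.069,  0.096]), 0.43)]
scene toggle_tip [(array([-0.051,  0.089,  0.132]), 0.51)]
scene flask_centre [(array([0.684, 0.226, 0.053]), 0.63)]
scene white_jar_centre [(array([0.695, 0.334, 0.033]), 0.88)]
scene jar_centre [(array([0.466, 0.074, 0.027]), 0.67)]
scene vial_centre [(array([ 0.444, -0.056,  0.016]), 0.46)]
top hasp_tongue [(array([-0.069,  0.003,  0.091]), 0.64), (array([-0.11 , -0.316,  0.014]), 0.39)]
top lid_top [(array([0.021, 0.079, 0.083]), 0.69)]
top hasp_hinge [(array([-0.005, -0.002,  0.087]), 0.96), (array([ 0.161, -0.061,  0.051]), 0.62)]
top pin_knob [(array([-0.037, -0.074,  0.099]), 0.43), (array([-0.111, -0.316,  0.014]), 0.25)]
top toggle_tip [(array([-0.055,  0.086,  0.13 ]), 0.58), (array([-0.069,  0.001,  0.089]), 0.29)]
top flask_centre [(array([0.684, 0.225, 0.051]), 0.67)]
top white_jar_centre [(array([0.692, 0.337, 0.029]), 0.63)]
top jar_centre [(array([0.464, 0.074, 0.025]), 0.74)]
top vial_centre [(array([0.54 , 0.353, 0.083]), 0.7), (array([ 0.442, -0.05 ,  0.014]), 0.5)]
29.4833
```

View pics/g8scene.png

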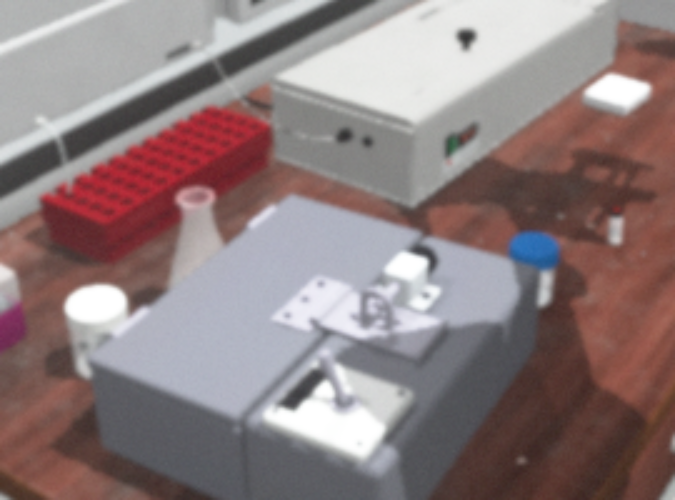

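View pics/g8top.png

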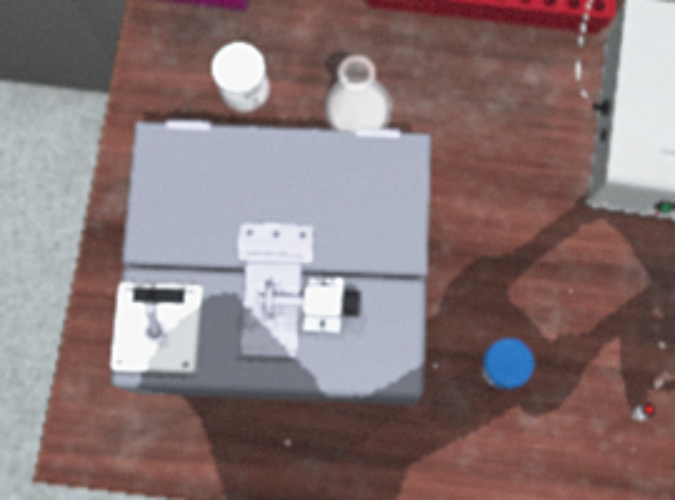

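Lid, hasp and pin are all as they should be, with the pin through the staple at about (268,298) in top. The toggle leans towards the lid at (335,375) in scene, and the vial and bystanders are standing. The arm is clear, so I'm handing in.

Run:
```python
from plant import *
r.sign_off(); print(telemetry.current_t())
```

```text
the job is handed in; nothing more can be done
the job is handed in; nothing more can be done
```

The case is ready for transport and the job is handed in, after about 30 s of the 67 s allowed. The hand-in gave no verdict, so success rests on my own last checks. I saw no failure at any step.

I stood the vial upright on the table to the right at about (0.44, -0.05). I then shut the lid, swung the hasp flat over the staple, pushed the pin home and flipped the toggle towards the lid. The arm was moved clear before the hand-in.

The last pictures and network readings showed:
- **Lid and hasp:** `lid_top` read 83–84 mm up (85 when shut) and `hasp_tongue` 88–91 mm (89.5 when flat).
- **Pin:** the knob's outer face read y = -69 to -74 mm (-72 when home), and the push stopped at -71 mm against the guide block.
- **Toggle:** the tip read x = -51 to -55 mm; fully on works out at about -51.
- **Bystanders:** the flask and both jars are standing, within about 6 mm of their first readings, which is close to the networks' accuracy.

Two readings disagreed with the rest. After the hand-in pose, the top camera's best guess for the vial was on the lid, but the picture shows nothing there, and the second guess and the scene camera both put it on the table. An early pose overlay also sat a few millimetres off the case corner in the scene view, but the measured contact heights matched the fitted pose.

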